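Clamp the drilled block in the bench jig: snug plus a quarter turn

ROBOT

A 7-joint arm with a two-finger parallel gripper is mounted at the origin on the work surface. World frame = base frame: x ahead of the robot, y to its left, z up, the work surface at z = 0. Lengths are in m, angles in rad, forces in N, time in s.
With the tool pointing down it reaches from about 0.425 to 0.925 m from the base axis. Payload 6.8 kg.
Tool frame: the origin (TCP) lies at the very end of the fingers, on their centre line; the grasp point (between the pads) lies 19 mm behind it; z points along the fingers, x is the direction in which the jaws open and shut, and the axes are right-handed (so a half turn about z gives the same grasp; the last joint's range is limited). The gripper opens to 85 mm and grips with 20 to 120 N. Pads are 22 mm wide; open, the fingers measure 114 mm over their backs; the gripper's body (76 mm by 85 mm) begins 54 mm behind the grasp point. The pads swing forward as they close: fully open they stand 13 mm farther back than shut.
Start: joints at [1.115, 0.477, 0.022, 1.555, -0.011, 1.109, -0.083], TCP at [0.23, -0.635, 0.231] pointing down, gripper open.
Joint ranges: [-2.96, 2.96], [-0.34, 2.1], [-1.41, 1.46], [0.24, 2.44], [-1.37, 4.51], [0.17, 1.92], [-2.96, 2.96]. Speed limits (rad/s): [2.39, 2.39, 3.14, 3.14, 3.14, 3.14, 3.14].

INTERFACE

Orientations are given as a unit quaternion [w, x, y, z].
In Python, from station import get_obs, read_camera, calibration, hand_in, recognise, outline_of, place_of gives the robot as it stands.
- The arm moves only by the tool move_arm, never from a script. Its argument "steps" is a list of rows, each an object with "fingers": the finger opening in mm, from 0 to 85.4; "translation": the shift along the world's x, y, z in mm, a list of three; "turn": the turn about the world's z in rad. In form: [{"fingers": fingers, "translation": [dx, dy, dz], "turn": turn}, ...]. A call has 1 to 10 rows; each row shifts and turns the commanded pose from where the row before left it; what a row does not reach is not made up. A row lasts 1/8 s, in which the tool goes at most 62.5 mm and 10.7 degrees, less where a joint would pass 70% of its speed; a pose out of reach is approached as far as the arm can. A call with a gripper value outside its range is refused whole. The fingers move at their own pace and stop on an object; "newtons" is the grip in N (left out, the last holds). Time passes only in rows, so rows that do not move let the fingers close. It gives the time, the measured TCP pose, the force and the opening at its end, in the units of the state.
- get_obs(): the state, without advancing time (a new reading comes with each control period).
- read_camera(name): name is "scene" or "top"; returns the picture (480x640x3 uint8, blue, green, red); there is no depth.
- calibration(name): a dict with "camera_matrix" (3x3 intrinsics, pixels), "rvec" (rotation vector, rad) and "tvec" (3), from world to camera coordinates, as OpenCV has them. Camera axes: x right, y down, z forward; pixel columns grow to the right and rows downward; lengths in m; the calibration is good to about 2 mm. A picture is of the moment at which its call begins. calibration takes no time and is no camera call.
- hand_in(): hands the job in, once; it reports no verdict.
Trained networks look in the newest picture that a camera, given by its name, has taken for a name from the list of things; names that differ only in an ending like _2 or _b are one class to them, and where a whole thing is asked for, a point or a joint stands for the part that bears it (a point fixed in the world has none). Each returns a list of dicts, best first, with "conf" (0 to 1); they miss things now and then, are a little off and sometimes report something else, mostly with a low value. They report only what shows in the picture. A call takes as long as a camera call. They do not tell look-alikes from the thing itself.
- recognise(camera, name): "xy" ([column, row] in pixels, amid what is visible of it).
- outline_of(camera, name): "mask" (480x640 bool, what is visible of it) and "xy" ([column, row] in pixels, amid what is visible of it).
- place_of(camera, name): "xy" ([column, row] in pixels: a listed point, or the origin of a listed thing).
The state is a dict: "t": time; "q": joint angles; "joint_vel": joint speeds; "joint_torque": joint torques, N m; "eef_pos": TCP position; "tool_rot": TCP orientation; "contact_force": force on the tool from outside, world axes, zero at the start; "torque": the same for the moment, N m; "gripper_width": opening from 0.0 (shut) to 1.0 (fully open).
Only numpy, scipy, OpenCV 4.12 (cv2) and the standard library are available. Lean on these libraries where they do the work, as an engineer would, in place of code of your own. Each camera call takes 0.05 s, during which the arm holds its last target.

TASK

Gently slide the drilled wooden block along its bed until it is fully home against the steel end stop. Then tighten the clamp's bar knob (clockwise) until you feel the foot bite on the block and the resistance rise sharply, give it one further quarter turn and no more, and let go. Leave the other things on the bench where they are.

Things in the scene. Friction and masses are not known exactly. Their poses are not given: they have to be found in the camera images.
- jig: Fixed clamping jig: plywood base 150 x 290 mm, 18 mm thick, on the bench; its top is the bed. Origin under the base on the bench top, on the bed's centre line; x across the bed, y along it towards the end stop, z up. Two steel rails (8 mm high) guide the block, 2 mm clear on each side. At y = +45 mm a dark steel column on the +x side carries an arm over the bed, arm top 111 to 112 mm above the bench.
- stop_face (a point): Point on the face of the upright steel end stop (80 mm wide, 40 mm high) that the block must butt against: on the bed's centre line, 20 mm above the bed; axes as the jig's (y points into the stop).
- block: Drilled wooden block, 60 x 160 x 40 mm (x, y, z), 0.15 to 0.26 kg, lying on the bed between the rails and under the clamp foot, its end 25 to 60 mm short of the stop. Origin at the centre of its underside. Home when its origin lies 80 mm before stop_face along the jig's y. Its free end sticks out well clear of the clamp arm, where it can be pushed or gripped.
- screw: Vertical steel clamp screw through the arm, with a rubber foot (28 mm disc) at its lower end and the knob on top. It sinks 8 mm for each clockwise turn of the knob and does not itself turn. Origin on its axis near the arm's top. The foot clears the block by 0.7 to 2.6 mm at the start, different each time, so it touches after 0.5 to 2 rad of turning.
- knob_grip (a point): Point on the axis of the black bar knob on the screw, 153 to 155 mm above the bench. The bar is 50 mm long (x axis), 16 mm wide (y axis), 38 mm tall, from 23 mm below this point (a 36 mm flange there) to 15 mm above. Clockwise from above (negative about z) tightens. Turning torque: an even 0.14 N m when free, up to 0.21 within about 0.6 rad of the foot's touch, then 0.04 more per quarter turn. It stays where it is left.
- tape: Roll of masking tape lying flat, 84 mm across, 24 mm high, beside the jig on its -x side; a bystander. Origin under its centre.
- glue: White glue bottle with a cap, 38 mm across, 100 mm high, standing on the jig's +x side; a bystander. Origin under its centre.
- driver: Screwdriver, 160 mm long, lying along the jig on its -x side; a bystander.
- frame: Small white model frame lying flat, 130 x 120 x 8 mm; a bystander. Origin under its centre.
- offcut: Pine offcut 140 x 45 x 20 mm lying on the bench; a bystander. Origin under its centre.
- drill: Cordless drill standing on its battery, about 200 mm high, left of the jig; a bystander. Origin under the battery.
- charger: Black charger box 100 x 70 x 50 mm, right of the jig towards the back of the bench; a bystander. Origin under its centre.
Mind the look-alikes: they are no part of the job. Of the things shaped like the block, the wooden one is meant.

How it is judged:
By the outcome, as a careful person would: the job done as asked, in the order asked, and still so for the second after the job is handed in, with the robot touching nothing.
It also fails if it takes over 64 s, if anything falls off the work surface, if the arm or the gripper's body presses on something with over 40 N, if the wrist force passes 120 N, or if a joint passes its speed limit or range.

## Working session

There is one attempt and no reset: what is moved stays moved. The work goes in short steps, Python scripts to look and compute and a tool call to move; the robot and the scene stay as the last step left them, time stands still between calls to the robot, and variables do not carry over. Pictures are saved under pics/ and viewed, and the job is handed in when it is done.

Besides the shell and the picture viewer there is one more tool, called after "Call:" as name([rows], argument=value, ...), one row to a line, values as JSON. move_arm: Moves the arm, as the interface text tells. Its arguments: {"type":"object","properties":{"steps":{"type":"array"},"newtons":{"type":"number"}},"required":["steps"]}

```bash
mkdir -p pics; ls
cat > h.py <<'E'
import numpy as np,cv2
from station import *
def P(cam):
    c=calibration(cam);K=np.array(c["camera_matrix"],float);R=cv2.Rodrigues(np.array(c["rvec"],float))[0];t=np.array(c["tvec"],float).ravel();return K,R,t
def ray(cam,xy):
    K,R,t=P(cam);d=R.T@np.linalg.inv(K)@np.array([xy[0],xy[1],1.]);return -R.T@t,d
def atz(cam,xy,z):
    o,d=ray(cam,xy);return o+d*(z-o[2])/d[2]
def proj(cam,X):
    K,R,t=P(cam);p=(R@np.atleast_2d(X).T).T+t;p=p@K.T;return p[:,:2]/p[:,2:]
E
python3 - <<'E'
from h import *
for c in("scene","top"):
    cv2.imwrite(f"pics/{c}0.png",read_camera(c)); print(c,-P(c)[1].T@P(c)[2])
    for n in("jig","stop_face","block","screw","knob_grip"):
        print(n,[(np.round(r["xy"],1).tolist(),round(r["conf"],2)) for r in place_of(c,n)][:3])
print(get_obs())
E
```

```text
pics
scene [1.5972761  0.2723756  0.88460085]
jig [([321.1, 288.5], 0.98), ([289.3, 328.3], 0.48)]
stop_face [([362.8, 274.9], 0.93)]
block [([280.7, 227.1], 0.8), ([317.2, 283.4], 0.73), ([218.3, 344.7], 0.73)]
screw [([334.9, 250.1], 0.82), ([290.0, 330.5], 0.65)]
knob_grip [([339.8, 240.4], 0.75), ([174.7, 253.1], 0.16)]
top [0.42147299 0.01509909 1.52515009]
jig [([318.5, 241.2], 0.57)]
stop_face [([284.1, 246.1], 0.64)]
block [([390.4, 336.9], 0.9), ([389.5, 149.5], 0.74), ([323.7, 236.9], 0.59)]
screw [([301.7, 235.1], 0.53)]
knob_grip [([304.6, 233.0], 0.69), ([308.9, 301.6], 0.53)]
{'t': 0.6, 'q': array([ 1.1148704 ,  0.47698467,  0.02239514,  1.55537654, -0.01147134,
        1.10931528, -0.08307739]), 'joint_vel': array([ 1.82154257e-04, -5.96252837e-06,  8.11006954e-04, -3.02120520e-04,
        8.73770138e-04,  7.88199068e-04,  1.82429859e-04]), 'joint_torque': array([-1.07542219e-03, -5.96012914e+01,  1.60498694e+00, -2.81420678e+01,
        1.23923915e-02,  1.85707766e-03,  1.42244488e-06]), 'eef_pos': array([ 0.23008777, -0.63460143,  0.23132803]), 'tool_rot': array([ 1.53441130e-05,  8.18801695e-01, -5.74076461e-01,  1.69337823e-05]), 'contact_force': array([-0.0884872 ,  0.41047729,  0.04833997]), 'torque': array([ 0.01570467,  0.01190946, -0.02665028]), 'gripper_width': 0.9982717773893446}
```

View pics/scene0.png

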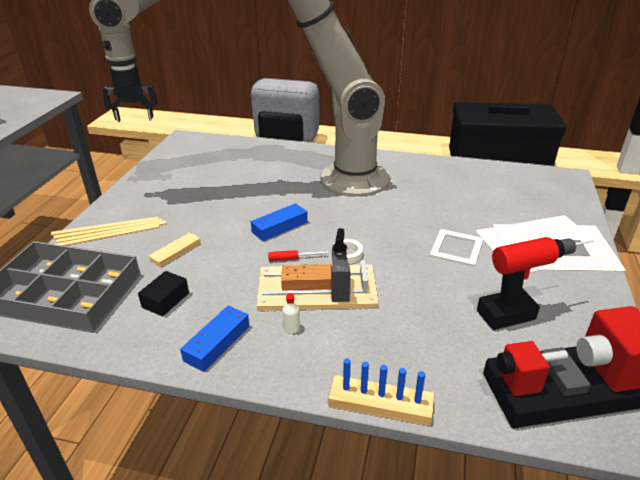

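View pics/top0.png

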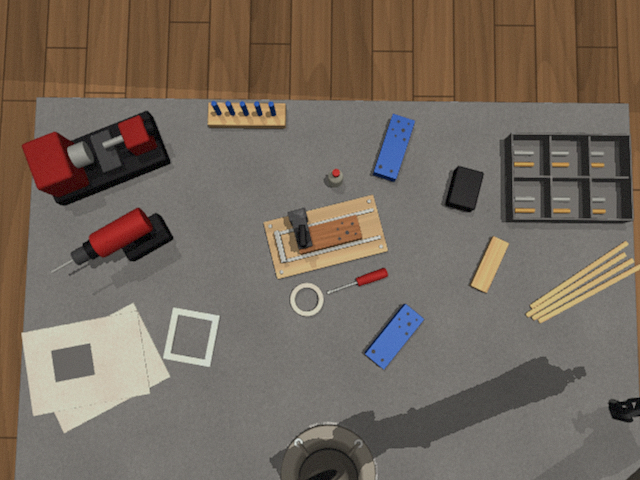

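The wooden block is in the jig, at about (330,235) in the top view. The end stop is on the left at (282,247), and the black knob is at (303,236). The two blue blocks are look-alikes. I'll zoom in next.

Run:
```python
from h import *
a=cv2.imread("pics/top0.png")[185:290,255:400];cv2.imwrite("pics/tz.png",cv2.resize(a,None,fx=5.5,fy=5.5,interpolation=cv2.INTER_CUBIC))
a=cv2.imread("pics/scene0.png")[220:320,245:390];cv2.imwrite("pics/sz.png",cv2.resize(a,None,fx=5.5,fy=5.5,interpolation=cv2.INTER_CUBIC))
read_camera("top")
m=outline_of("top","jig")
for r in m[:2]:
    k=r["mask"].astype(np.uint8);c=max(cv2.findContours(k,0,2)[0],key=cv2.contourArea);print(r["conf"],cv2.minAreaRect(c),k.sum())
    b=cv2.boxPoints(cv2.minAreaRect(c));print(np.round([atz("top",p,.018) for p in b],4))
```

```text
0.95 ((324.5882873535156, 236.85296630859375), (59.17869186401367, 114.71934509277344), 75.96376037597656) 4763
[[ 0.62    0.1752  0.018 ]
 [ 0.695  -0.1081  0.018 ]
 [ 0.548  -0.1451  0.018 ]
 [ 0.4742  0.1359  0.018 ]]
```

View pics/tz.png

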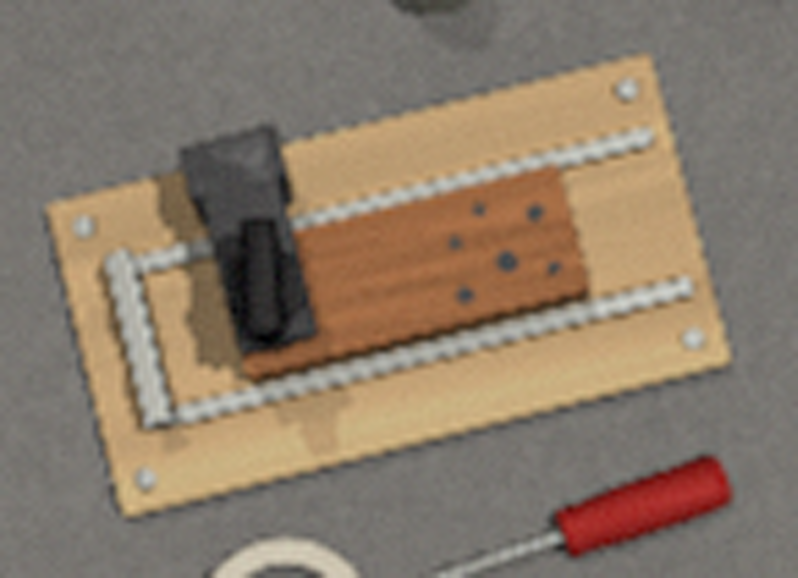

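View pics/sz.png

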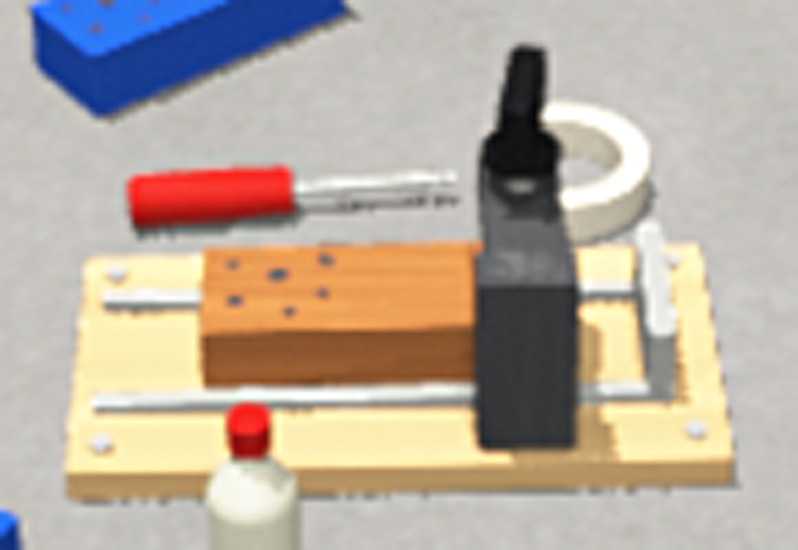

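```bash
cat >> h.py <<'E'
TZ=lambda u,v:(255+u/5.5-.4,185+v/5.5-.4)
E
python3 - <<'E'
from h import *
from scipy.optimize import least_squares
# base top corners (zoom px): TL,TR,BR,BL
px={'A':(47,205),'B':(653,55),'C':(732,358),'D':(127,518)}
loc={'A':(75,145),'B':(75,-145),'C':(-75,-145),'D':(-75,145)}
def w(p,l,z):
    c,s=np.cos(p[2]),np.sin(p[2]);return np.array([p[0]+c*l[0]-s*l[1],p[1]+s*l[0]+c*l[1],z])
def f(p): return np.concatenate([proj("top",w(p,np.array(loc[k])/1e3,.018))[0]-TZ(*px[k]) for k in px])
r=least_squares(f,[.584,.0145,.26]);p=r.x;print("jig",p,np.degrees(p[2]),r.fun.round(2))
np.save("jig.npy",p)
def L(cam,xy,z):
    q=atz(cam,xy,z)[:2]-p[:2];c,s=np.cos(p[2]),np.sin(p[2]);return np.round(1e3*np.array([c*q[0]+s*q[1],-s*q[0]+c*q[1]]),1)
print("stop face edges z.058",L("top",TZ(132,252),.058),L("top",TZ(172,415),.058))
print("block free corners z.058",L("top",TZ(562,168),.058),L("top",TZ(588,295),.058))
print("block far corner", L("top",TZ(248,376),.058))
SZ=lambda u,v:(245+u/5.5-.4,220+v/5.5-.4)
print("scene block top free corners",L("scene",SZ(205,248),.058),L("scene",SZ(203,333),.058),"bottom",L("scene",SZ(203,383),.018))
print("scene stop top near/far",L("scene",SZ(650,335),.058),L("scene",SZ(640,222),.058))
print("scene base corners",L("scene",SZ(67,472),.018),L("scene",SZ(735,460),.018),L("scene",SZ(700,243),.018))
for cam,xy in(("scene",(339.8,240.4)),("top",(304.6,233))): print("knob",cam,L(cam,xy,.154),atz(cam,xy,.154))
print("knob ends top z.169",L("top",TZ(257,222),.169),L("top",TZ(265,340),.169),atz("top",TZ(257,222),.169),atz("top",TZ(265,340),.169))
print("scene stop pt",L("scene",(362.8,274.9),.038),"top",L("top",(284.1,246.1),.038))
print("glue",[(L("top",r["xy"],0),r["conf"]) for r in place_of("top","glue")][:2])
E
```

```text
jig [0.58589001 0.01225108 0.2633115 ] 15.086637371455875 [-0.03 -0.03 -0.23 -0.78  0.58  0.7  -0.33  0.09]
stop face edges z.058 [ 38.4 110.3] [-37.4 110.8]
block free corners z.058 [ 27.1 -87. ] [-31.6 -83.6]
block far corner [-28.9  73.5]
scene block top free corners [-29.9 -85.7] [ 31.  -84.7] bottom [ 17.4 -87.1]
scene stop top near/far [ 39.9 110.4] [-41.6 113.2]
scene base corners [  74.6 -144.1] [ 77.9 145.4] [-76.5 146.4]
knob scene [ 6.9 55.8] [0.5780193  0.06795477 0.154     ]
knob top [ 4.8 49.3] [0.57766207 0.06104817 0.154     ]
knob ends top z.169 [22.8 51.9] [-25.9  60.8] [0.59440266 0.06831597 0.169     ] [0.54506058 0.0642531  0.169     ]
scene stop pt [ -6.3 115.4] top [ -0.7 107.5]
glue [(array([136.6, -58.2]), 0.64)]
```

Run:
```python
from h import *
a=cv2.imread("pics/top0.png")[200:255,280:325];b=cv2.imread("pics/scene0.png")[222:310,320:365]
a=cv2.resize(a,None,fx=10,fy=10,interpolation=cv2.INTER_CUBIC);a=cv2.convertScaleAbs(a,alpha=2,beta=10)
b=cv2.resize(b,None,fx=6.5,fy=6.5,interpolation=cv2.INTER_CUBIC);b=cv2.convertScaleAbs(b,alpha=2,beta=10)
o=np.zeros((580,760,3),np.uint8);o[:a.shape[0],:a.shape[1]]=a;o[:b.shape[0],460:460+b.shape[1]]=b
cv2.imwrite("pics/kz.png",o)
p=np.load("jig.npy")
for l in((0,.045),(0,.055)):
  c,s=np.cos(p[2]),np.sin(p[2]);X=[p[0]+c*l[0]-s*l[1],p[1]+s*l[0]+c*l[1]]
  for z in(.111,.169): 
    u=proj("top",X+[z])[0];v=proj("scene",X+[z])[0];print(l,z,(u-[280,200])*10,(v-[320,222])*6.5+[460,0])
```

```text
(0, 0.045) 0.111 [273.94039374 365.23678163] [556.91132877 204.79336023]
(0, 0.045) 0.169 [267.05122197 337.95081455] [558.04824342  75.14859724]
(0, 0.055) 0.111 [233.32130446 375.62195835] [583.9582036 204.1606625]
(0, 0.055) 0.169 [224.71170741 348.77157073] [585.81409954  74.52411591]
```

View pics/kz.png

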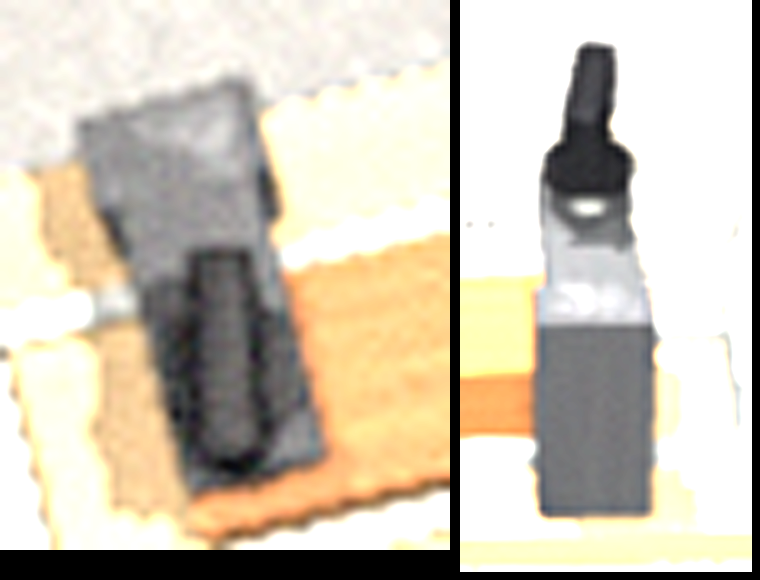

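Run:
```python
from h import *
p=np.load("jig.npy")
def loc(q):
    q=np.array(q[:2])-p[:2];c,s=np.cos(p[2]),np.sin(p[2]);return np.round(1e3*np.array([c*q[0]+s*q[1],-s*q[0]+c*q[1]]),1)
T=lambda u,v:(280+u/10-.45,200+v/10-.45)
S=lambda u,v:(320+(u-460)/6.5-.42,222+v/6.5-.42)
def tri(a,b):
    o1,d1=ray("top",a);o2,d2=ray("scene",b);d1/=np.linalg.norm(d1);d2/=np.linalg.norm(d2)
    A=np.c_[d1,-d2];s,t=np.linalg.lstsq(A,o2-o1,rcond=None)[0];x=o1+s*d1;y=o2+t*d2;return (x+y)/2,np.linalg.norm(x-y)
for n,a,b in(("ctr",(229,358),(592,85)),("far end",(232,462),(596,45)),("near end",(225,252),(588,125))):
    X,e=tri(T(*a),S(*b));print(n,X.round(4),e.round(4),loc(X))
    print("   top@.169",loc(atz("top",T(*a),.169)),"scene@.169",loc(atz("scene",S(*b),.169)))
print("column foot",loc(atz("scene",S(538,512),.018)),loc(atz("scene",S(652,512),.018)))
print("arm front end top",loc(atz("top",T(190,490),.1115)),loc(atz("top",T(325,450),.1115)),"back",loc(atz("top",T(80,120),.1115)),loc(atz("top",T(245,80),.1115)))
a=atz("top",T(225,252),.169);b=atz("top",T(232,462),.169);print("bar yaw",np.arctan2(*(a-b)[[1,0]]),np.linalg.norm(a-b))
a=atz("scene",S(588,125),.169);b=atz("scene",S(596,45),.169);print("bar yaw",np.arctan2(*(a-b)[[1,0]]),np.linalg.norm(a-b))
```

```text
ctr [0.5708 0.066  0.1652] 0.001 [-0.6 55.8]
   top@.169 [-1.  55.3] scene@.169 [ 5. 56.]
far end [0.547  0.0637 0.1666] 0.0014 [-24.2  59.8]
   top@.169 [-24.4  60.5] scene@.169 [-20.7  58.9]
near end [0.5951 0.0685 0.1647] 0.0033 [23.6 51.9]
   top@.169 [22.9 50.2] scene@.169 [29.8 53.1]
column foot [63.3 34.5] [64.9 76.6]
arm front end top [-22.7  72.5] [-21.5  39. ] back [70.1 76.2] [69.6 35.5]
bar yaw 0.04793532125030172 0.04837784486087277
bar yaw 0.1499301809954425 0.05079555499007993
```

Call:
move_arm([
  {"fingers": 0, "translation": [35, 48, 0], "turn": 0.18},
  {"fingers": 0, "translation": [35, 48, 0], "turn": 0.18},
  {"fingers": 0, "translation": [35, 48, 0], "turn": 0.18},
  {"fingers": 0, "translation": [35, 48, 0], "turn": 0.18},
  {"fingers": 0, "translation": [35, 48, 0], "turn": 0.18},
  {"fingers": 0, "translation": [35, 48, 0], "turn": 0.18},
  {"fingers": 0, "translation": [35, 48, 0], "turn": 0.18},
  {"fingers": 0, "translation": [35, 48, 0], "turn": 0.18},
  {"fingers": 0, "translation": [35, 48, 0], "turn": 0.18},
  {"fingers": 0, "translation": [35, 48, 0], "turn": 0.18},
], newtons=40)

```text
t: 2.0
eef_pos: [0.5811, -0.1533, 0.2316]
tool_rot: [0.0, 0.958, 0.287, 0.0]
contact_force: [-0.3, -0.5, 0.9]
gripper_width: -0.001
```

```bash
cat >> h.py <<'E'
def st():
    o=get_obs();q=o["tool_rot"];w,x,y,z=q
    yaw=np.arctan2(2*(x*y+w*z),1-2*(y*y+z*z))
    print("t",round(o["t"],2),"pos",o["eef_pos"].round(4),"yaw",round(yaw,3),"q",o["q"].round(2),"F",o["contact_force"].round(2),"M",o["torque"].round(3),"g",round(o["gripper_width"]*85.4,1))
E
python3 -c "from h import *;st()"
```

```text
t 2.0 pos [ 0.5811 -0.1533  0.2316] yaw 0.582 q [ 0.56  0.41 -0.53  1.71  0.23  1.09  0.54] F [-0.28 -0.55  0.87] M [-0.012 -0.049  0.012] g -0.1
```

Call:
move_arm([
  {"fingers": 0, "translation": [18, 25, 0], "turn": 0.179},
  {"fingers": 0, "translation": [18, 24, 0], "turn": 0.179},
  {"fingers": 0, "translation": [0, 0, -20], "turn": 0.179},
  {"fingers": 0, "translation": [0, 0, -30], "turn": 0.179},
  {"fingers": 0, "translation": [0, 0, -30], "turn": 0.179},
  {"fingers": 0, "translation": [0, 0, -30], "turn": 0.179},
  {"fingers": 0, "translation": [0, 0, -20], "turn": 0.179},
  {"fingers": 0, "translation": [0, 0, 0], "turn": 0},
])

```text
t: 3.0
eef_pos: [0.6148, -0.106, 0.0996]
tool_rot: [-0.002, 0.611, 0.792, -0.001]
contact_force: [0.4, 0.8, 0.5]
gripper_width: 0.001
```

Run:
```python
from h import *
st()
for c,n in(("scene","s1"),("top","t1")):
    a=read_camera(c);a=a[150:330,200:440];cv2.imwrite(f"pics/{n}.png",cv2.resize(a,None,fx=3,fy=3,interpolation=cv2.INTER_CUBIC))
```

```text
t 3.0 pos [ 0.6148 -0.106   0.0996] yaw 1.828 q [ 0.6   0.66 -0.74  1.75  0.53  0.95  1.47] F [0.37 0.78 0.54] M [ 0.011 -0.004  0.032] g 0.1
```

View pics/s1.png

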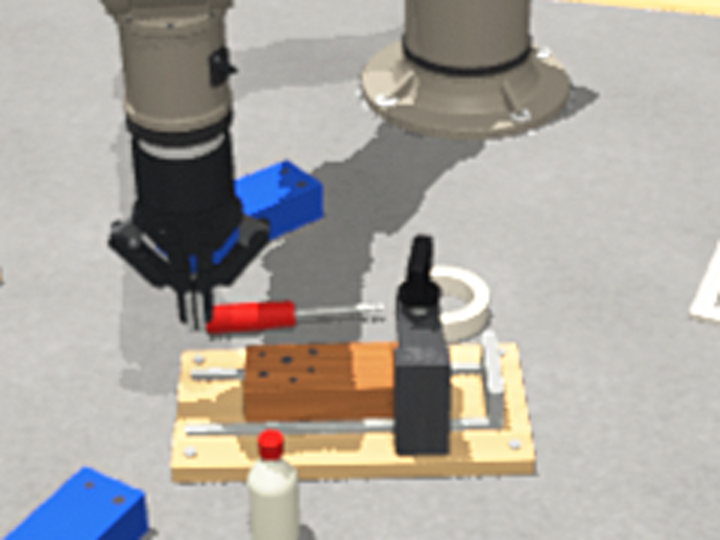

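View pics/t1.png

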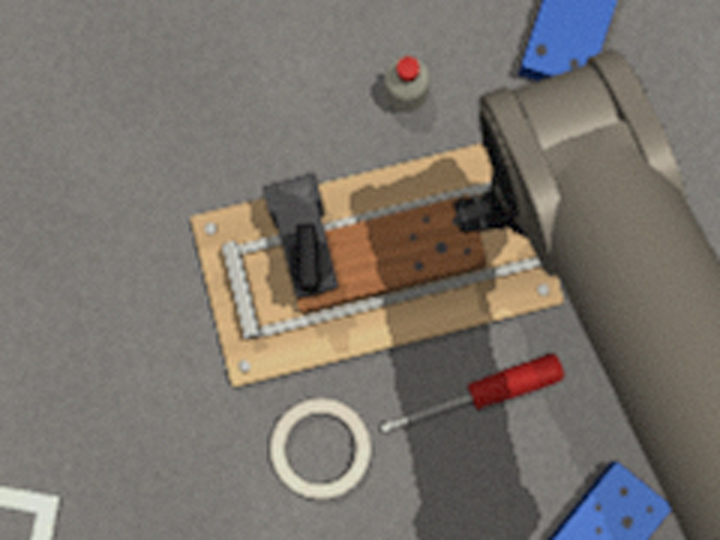

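Call:
move_arm([
  {"fingers": 0, "translation": [0, 0, -20], "turn": 0.006},
  {"fingers": 0, "translation": [0, 0, -20], "turn": 0},
  {"fingers": 0, "translation": [0, 0, -20], "turn": 0},
  {"fingers": 0, "translation": [-1.0, 4, 0], "turn": 0},
  {"fingers": 0, "translation": [-1.0, 4, 0], "turn": 0},
  {"fingers": 0, "translation": [-0.8, 3, 0], "turn": 0},
  {"fingers": 0, "translation": [-0.8, 3, 0], "turn": 0},
  {"fingers": 0, "translation": [-0.8, 3, 0], "turn": 0},
  {"fingers": 0, "translation": [-0.8, 3, 0], "turn": 0},
  {"fingers": 0, "translation": [-0.8, 3, 0], "turn": 0},
])

```text
t: 4.35
eef_pos: [0.6102, -0.083, 0.0414]
tool_rot: [0.0, 0.608, 0.794, -0.0]
contact_force: [1.1, -3.0, -0.2]
gripper_width: -0.001
```

```bash
python3 -c "from h import *;st()"
```

```text
t 4.35 pos [ 0.6102 -0.083   0.0414] yaw 1.836 q [ 0.53  0.72 -0.69  1.8   0.6   0.84  1.39] F [ 1.12 -2.99 -0.24] M [-0.33  -0.155 -0.022] g -0.1
```

Call:
move_arm([
  {"fingers": 0, "translation": [-0.7, 2.6, 0], "turn": 0},
  {"fingers": 0, "translation": [-0.7, 2.6, 0], "turn": 0},
  {"fingers": 0, "translation": [-0.7, 2.6, 0], "turn": 0},
  {"fingers": 0, "translation": [-0.7, 2.6, 0], "turn": 0},
  {"fingers": 0, "translation": [-0.7, 2.6, 0], "turn": 0},
  {"fingers": 0, "translation": [-0.7, 2.6, 0], "turn": 0},
  {"fingers": 0, "translation": [-0.7, 2.6, 0], "turn": 0},
  {"fingers": 0, "translation": [-0.7, 2.6, 0], "turn": 0},
  {"fingers": 0, "translation": [-0.7, 2.6, 0], "turn": 0},
])

```text
t: 5.48
eef_pos: [0.6038, -0.0591, 0.0414]
tool_rot: [0.0, 0.607, 0.794, -0.0]
contact_force: [0.8, -3.0, 2.0]
gripper_width: 0.002
```

Run:
```python
from h import *
st()
for c,n in(("scene","s2"),("top","t2")):
    a=read_camera(c);a=a[170:310,230:400];cv2.imwrite(f"pics/{n}.png",cv2.resize(a,None,fx=4,fy=4,interpolation=cv2.INTER_CUBIC))
```

```text
t 5.47 pos [ 0.6038 -0.0591  0.0414] yaw 1.836 q [ 0.5   0.71 -0.69  1.82  0.6   0.83  1.34] F [ 0.82 -2.99  1.95] M [-0.496 -0.119  0.007] g 0.2
```

View pics/s2.png

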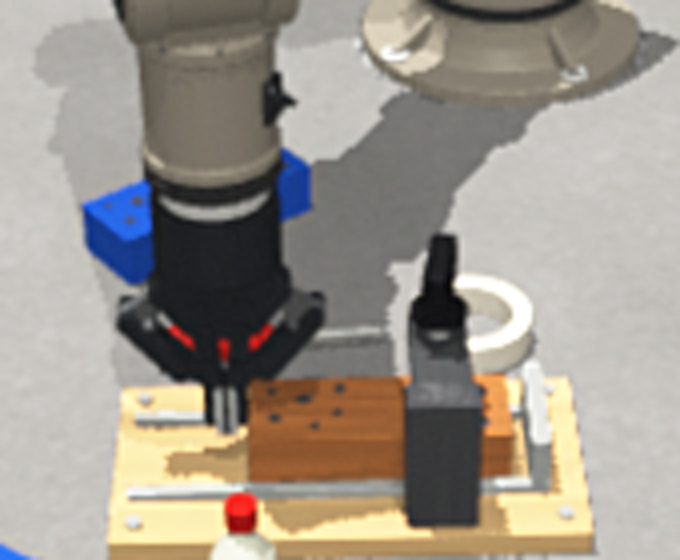

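View pics/t2.png

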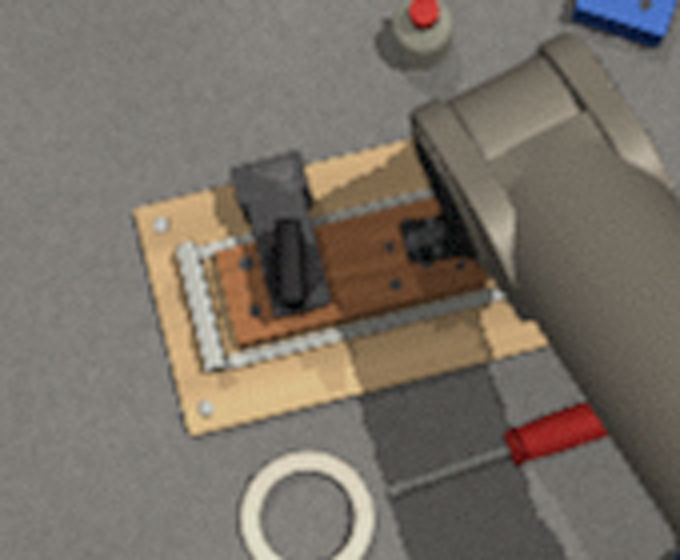

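The block is sliding cleanly between the rails, with about 10 mm left to the stop (scene view, gap between 515 and 530 px). I'll push on in smaller steps.

Call:
move_arm([
  {"fingers": 0, "translation": [-0.4, 1.5, 0], "turn": 0},
  {"fingers": 0, "translation": [-0.4, 1.5, 0], "turn": 0},
  {"fingers": 0, "translation": [-0.4, 1.5, 0], "turn": 0},
  {"fingers": 0, "translation": [-0.4, 1.5, 0], "turn": 0},
  {"fingers": 0, "translation": [-0.4, 1.5, 0], "turn": 0},
])

```text
t: 6.2
eef_pos: [0.6017, -0.0515, 0.0413]
tool_rot: [-0.0, 0.607, 0.794, -0.0]
contact_force: [0.1, -1.3, 0.6]
gripper_width: -0.002
```

Call:
move_arm([
  {"fingers": 0, "translation": [-0.3, 1.0, 0], "turn": 0},
  {"fingers": 0, "translation": [-0.3, 1.0, 0], "turn": 0},
])

```text
t: 6.45
eef_pos: [0.6011, -0.0496, 0.0413]
tool_rot: [-0.0, 0.607, 0.794, -0.0]
contact_force: [0.7, -2.3, 1.3]
gripper_width: 0.001
```

Call:
move_arm([
  {"fingers": 0, "translation": [-0.3, 1.0, 0], "turn": 0},
])

```text
t: 6.58
eef_pos: [0.6009, -0.0488, 0.0413]
tool_rot: [0.0, 0.607, 0.794, -0.0]
contact_force: [1.4, -3.7, 1.0]
gripper_width: -0.003
```

Call:
move_arm([
  {"fingers": 0, "translation": [-0.3, 1.0, 0], "turn": 0},
])

```text
t: 6.7
eef_pos: [0.6009, -0.0488, 0.0413]
tool_rot: [0.001, 0.608, 0.794, -0.0]
contact_force: [1.4, -5.6, 0.4]
gripper_width: -0.004
```

Call:
move_arm([
  {"fingers": 0, "translation": [-0.3, 1.0, 0], "turn": 0},
])

```text
t: 6.82
eef_pos: [0.6008, -0.0487, 0.0413]
tool_rot: [0.001, 0.608, 0.794, -0.001]
contact_force: [3.3, -7.9, 0.5]
gripper_width: 0.002
```

Call:
move_arm([
  {"fingers": 0, "translation": [-0.3, 1.0, 0], "turn": 0},
  {"fingers": 0, "translation": [0, 0, 0], "turn": 0},
])

```text
t: 7.08
eef_pos: [0.6009, -0.0487, 0.0414]
tool_rot: [0.002, 0.608, 0.794, -0.001]
contact_force: [3.1, -8.6, 0.1]
gripper_width: -0.002
```

Run:
```python
from h import *
st()
for c,n in(("scene","s3"),("top","t3")):
    a=read_camera(c);a=a[170:310,230:400];cv2.imwrite(f"pics/{n}.png",cv2.resize(a,None,fx=4,fy=4,interpolation=cv2.INTER_CUBIC))
```

```text
t 7.08 pos [ 0.6009 -0.0487  0.0414] yaw 1.834 q [ 0.48  0.7  -0.69  1.83  0.6   0.83  1.32] F [ 3.14 -8.65  0.07] M [-1.656 -0.69  -0.031] g -0.2
```

View pics/s3.png

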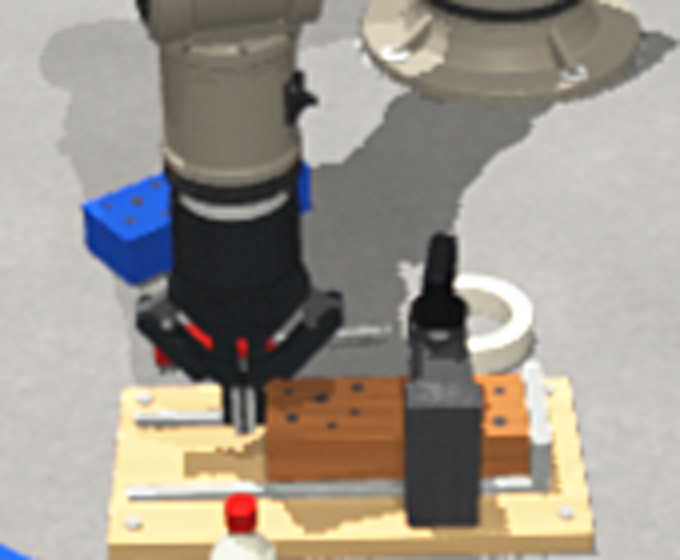

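View pics/t3.png

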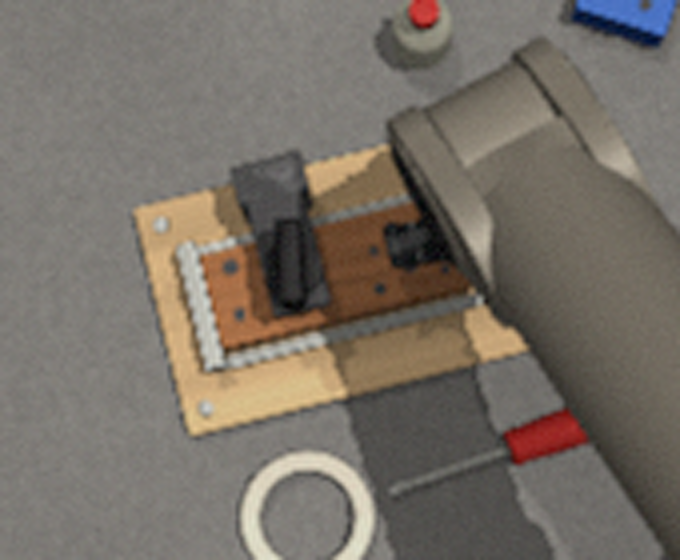

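The block is butted against the stop: the tool stalls, the force rises to 9 N, and neither view shows a gap. Now I'll back off, rise and move over the knob.

Call:
move_arm([
  {"fingers": 0, "translation": [1, -4, 0], "turn": 0},
  {"fingers": 0, "translation": [3, -10, 0], "turn": 0},
  {"fingers": 0, "translation": [0, 0, 40], "turn": 0},
  {"fingers": 0, "translation": [0, 0, 60], "turn": 0},
  {"fingers": 50, "translation": [0, 0, 60], "turn": 0},
  {"fingers": 50, "translation": [0, 0, 50], "turn": 0},
  {"fingers": 50, "translation": [-12, 40, 0], "turn": -0.09},
  {"fingers": 50, "translation": [-12, 40, 0], "turn": -0.1},
  {"fingers": 50, "translation": [-9, 40, 0], "turn": 0},
  {"fingers": 50, "translation": [0, 0, 0], "turn": 0},
])

```text
t: 8.43
eef_pos: [0.5697, 0.0649, 0.2518]
tool_rot: [-0.001, 0.677, 0.736, 0.001]
contact_force: [0.5, -0.8, -0.2]
gripper_width: 0.585
```

Run:
```python
from h import *
st()
for c,n in(("scene","s4"),("top","t4")):
    a=read_camera(c);a=a[150:310,230:420];cv2.imwrite(f"pics/{n}.png",cv2.resize(a,None,fx=3.5,fy=3.5,interpolation=cv2.INTER_CUBIC))
```

```text
t 8.43 pos [0.5697 0.0649 0.2518] yaw 1.653 q [ 0.43  0.41 -0.85  1.74  0.33  1.14  1.14] F [ 0.5  -0.76 -0.21] M [-0.002  0.015 -0.01 ] g 49.9
```

View pics/s4.png

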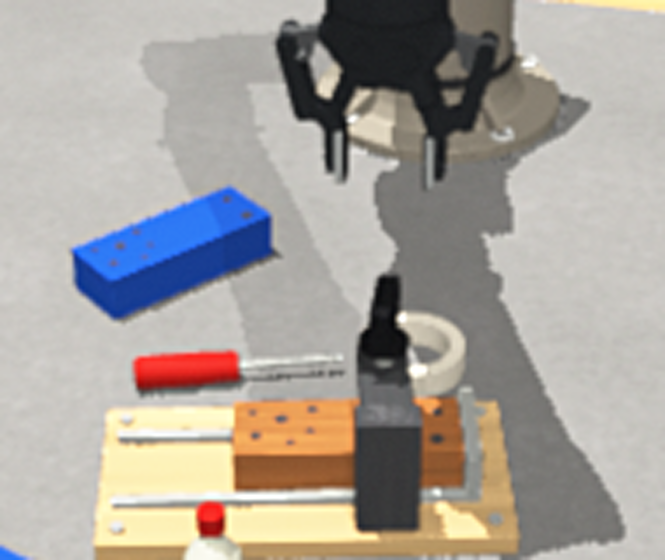

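View pics/t4.png

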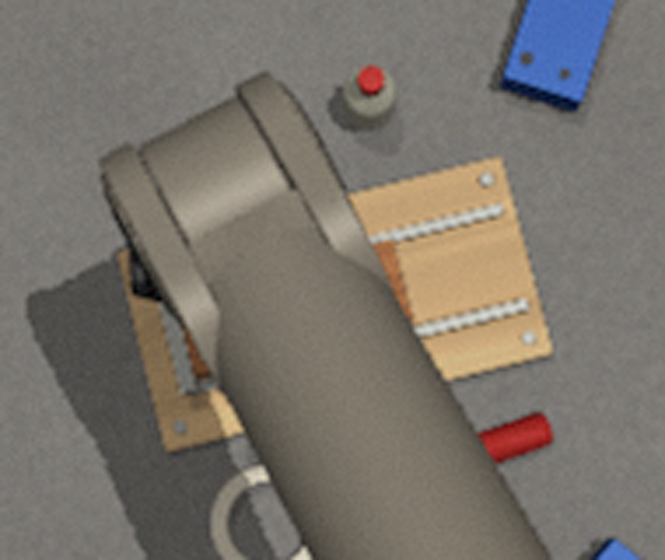

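Call:
move_arm([
  {"fingers": 50, "translation": [1, 1, -35], "turn": -0.01},
  {"fingers": 50, "translation": [0, 0, -35], "turn": 0},
  {"fingers": 50, "translation": [0, 0, -20], "turn": 0},
  {"fingers": 50, "translation": [0, 0, -16], "turn": 0},
  {"fingers": 50, "translation": [0, 0, 0], "turn": 0},
])

```text
t: 9.15
eef_pos: [0.5717, 0.0609, 0.1445]
tool_rot: [-0.001, 0.684, 0.73, -0.001]
contact_force: [0.4, 0.7, -0.1]
gripper_width: 0.59
```

Run:
```python
from h import *
st()
a=read_camera("scene");a=a[180:310,270:420];cv2.imwrite(f"pics/s5.png",cv2.resize(a,None,fx=4.5,fy=4.5,interpolation=cv2.INTER_CUBIC))
```

```text
t 9.15 pos [0.5717 0.0609 0.1445] yaw 1.636 q [ 0.38  0.53 -0.78  1.84  0.45  0.96  1.04] F [ 0.43  0.7  -0.05] M [-0.025  0.076  0.009] g 50.3
```

View pics/s5.png

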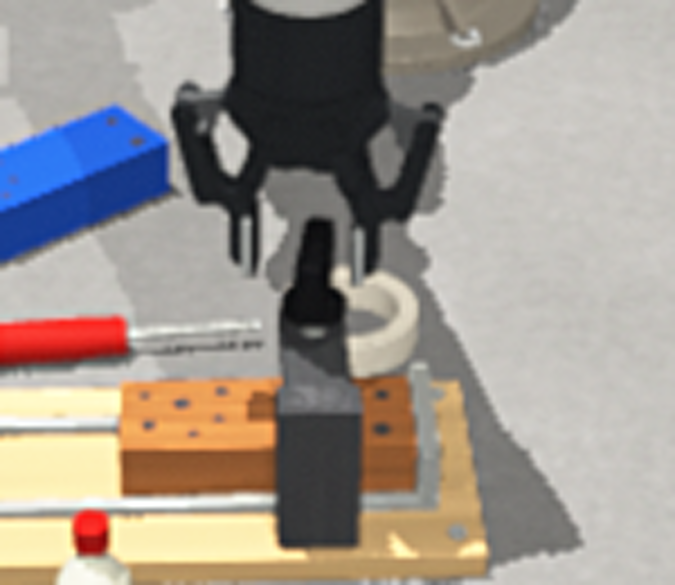

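Call:
move_arm([
  {"fingers": 50, "translation": [-0.5, 5, 0], "turn": 0},
  {"fingers": 50, "translation": [0, 0, 0], "turn": 0},
])

```text
t: 9.45
eef_pos: [0.5719, 0.0673, 0.1463]
tool_rot: [0.0, 0.683, 0.73, 0.001]
contact_force: [0.3, -1.1, -0.4]
gripper_width: 0.589
```

```bash
python3 -c "from h import *;st()"
```

```text
t 9.45 pos [0.5719 0.0673 0.1463] yaw 1.637 q [ 0.37  0.53 -0.78  1.84  0.45  0.96  1.03] F [ 0.29 -1.14 -0.44] M [ 0.008 -0.024 -0.02 ] g 50.3
```

Now I'll close gently and watch the force.

Call:
move_arm([
  {"fingers": 30, "translation": [0, 0, -1], "turn": 0},
  {"fingers": 20, "translation": [0, 0, 0], "turn": 0},
  {"fingers": 10, "translation": [0, 0, 0], "turn": 0},
  {"fingers": 10, "translation": [0, 0, 0], "turn": 0},
  {"fingers": 10, "translation": [0, 0, 0], "turn": 0},
], newtons=30)

```text
t: 10.07
eef_pos: [0.5715, 0.0663, 0.1444]
tool_rot: [0.0, 0.684, 0.73, -0.0]
contact_force: [-0.8, 0.2, 2.5]
gripper_width: 0.182
```

```bash
python3 -c "from h import *;st()"
```

```text
t 10.07 pos [0.5715 0.0663 0.1444] yaw 1.636 q [ 0.37  0.53 -0.78  1.84  0.45  0.96  1.03] F [-0.75  0.23  2.54] M [-0.128  0.178  0.097] g 15.6
```

Call:
move_arm([
  {"fingers": 10, "translation": [0, 0, 0], "turn": 0},
  {"fingers": 10, "translation": [0, 0, -0.1], "turn": -0.08},
  {"fingers": 10, "translation": [0, 0, -0.1], "turn": -0.08},
], newtons=70)

```text
t: 10.45
eef_pos: [0.5715, 0.0664, 0.1443]
tool_rot: [0.0, 0.741, 0.672, 0.0]
contact_force: [-1.5, 0.2, 3.9]
gripper_width: 0.175
```

```bash
python3 -c "from h import *;st()"
```

```text
t 10.45 pos [0.5715 0.0664 0.1443] yaw 1.474 q [ 0.34  0.52 -0.74  1.84  0.42  0.95  0.88] F [-1.51  0.19  3.93] M [-0.026  0.311  0.079] g 14.9
```

Call:
move_arm([
  {"fingers": 10, "translation": [0, 0, -0.1], "turn": -0.08},
])

```text
t: 10.58
eef_pos: [0.5715, 0.0665, 0.1442]
tool_rot: [0.0, 0.767, 0.642, 0.0]
contact_force: [-0.8, 0.1, 3.3]
gripper_width: 0.174
```

```bash
python3 -c "from h import *;st()"
```

```text
t 10.57 pos [0.5715 0.0665 0.1442] yaw 1.394 q [ 0.33  0.51 -0.72  1.84  0.41  0.94  0.81] F [-0.81  0.07  3.28] M [0.015 0.212 0.164] g 14.9
```

Call:
move_arm([
  {"fingers": 10, "translation": [0, 0, -0.1], "turn": -0.08},
])

```text
t: 10.7
eef_pos: [0.5715, 0.0665, 0.1441]
tool_rot: [-0.0, 0.792, 0.611, 0.0]
contact_force: [-1.5, 0.8, 3.5]
gripper_width: 0.169
```

```bash
python3 -c "from h import *;st()"
```

```text
t 10.7 pos [0.5715 0.0665 0.1441] yaw 1.314 q [ 0.32  0.51 -0.71  1.84  0.4   0.94  0.74] F [-1.53  0.82  3.47] M [-0.046  0.294  0.139] g 14.4
```

```bash
cat >> h.py <<'E'
def rd(n=4):
    w,x,y,z=get_obs()["tool_rot"];yaw=np.arctan2(2*(x*y+w*z),1-2*(y*y+z*z))
    M=[get_obs()["torque"][2]];F=[get_obs()["contact_force"]]
    for i in range(n): read_camera("scene");o=get_obs();M.append(o["torque"][2]);F.append(o["contact_force"])
    o=get_obs();w,x,y,z=o["tool_rot"];yaw2=np.arctan2(2*(x*y+w*z),1-2*(y*y+z*z))
    print("t",round(o["t"],2),"yaw",round(yaw,3),round(yaw2,3),"Mz",np.round(M,3),"mean",np.mean(M).round(3),"F",np.mean(F,0).round(1),"pos",o["eef_pos"].round(4),"g",round(o["gripper_width"]*85.4,1))
E
python3 -c "from h import *;rd()"
```

```text
t 10.9 yaw 1.314 1.317 Mz [ 0.139  0.003 -0.148 -0.174 -0.107] mean -0.057 F [-1.5  0.6  4. ] pos [0.5716 0.0665 0.1441] g 14.7
```

Call:
move_arm([
  {"fingers": 10, "translation": [0, 0, -0.1], "turn": -0.1},
])

```text
t: 11.02
eef_pos: [0.5716, 0.0667, 0.144]
tool_rot: [-0.0, 0.821, 0.571, 0.0]
contact_force: [-1.1, 0.4, 3.5]
gripper_width: 0.177
```

```bash
python3 -c "from h import *;rd()"
```

```text
t 11.22 yaw 1.216 1.219 Mz [ 0.157 -0.069 -0.151 -0.117 -0.127] mean -0.061 F [-1.5  1.1  4. ] pos [0.5716 0.0666 0.144 ] g 14.6
```

Call:
move_arm([
  {"fingers": 10, "translation": [0, 0, -0.1], "turn": -0.1},
])

```text
t: 11.35
eef_pos: [0.5716, 0.0667, 0.1439]
tool_rot: [-0.0, 0.848, 0.53, 0.0]
contact_force: [-1.4, 1.9, 4.9]
gripper_width: 0.172
```

```bash
python3 -c "from h import *;rd()"
```

```text
t 11.55 yaw 1.117 1.119 Mz [ 0.124 -0.008 -0.136 -0.241 -0.167] mean -0.085 F [-1.1  1.7  4.8] pos [0.5716 0.0667 0.1438] g 14.9
```

```bash
cat >> h.py <<'E'
def r1():
    o=get_obs();w,x,y,z=o["tool_rot"];yaw=np.arctan2(2*(x*y+w*z),1-2*(y*y+z*z))
    print("t",round(o["t"],2),"yaw",round(yaw,3),"turned",round(1.636-yaw,3),"Mz",o["torque"][2].round(3),"jt7",o["joint_torque"][6].round(4),"F",o["contact_force"].round(1),"z",o["eef_pos"].round(4),"g",round(o["gripper_width"]*85.4,1))
E
echo "from h import *;r1()">r.py; python3 r.py
```

```text
t 11.55 yaw 1.119 turned 0.517 Mz -0.167 jt7 0.0848 F [-0.8  1.3  4.9] z [0.5716 0.0667 0.1438] g 14.9
```

Call:
move_arm([
  {"fingers": 10, "translation": [0, 0, -0.1], "turn": -0.08},
])

```text
t: 11.68
eef_pos: [0.5716, 0.0667, 0.1438]
tool_rot: [-0.0, 0.868, 0.496, 0.0]
contact_force: [-0.9, 2.9, 4.8]
gripper_width: 0.178
```

```bash
python3 r.py
```

```text
t 11.68 yaw 1.038 turned 0.598 Mz 0.166 jt7 0.9145 F [-0.9  2.9  4.8] z [0.5716 0.0667 0.1438] g 15.2
```

Call:
move_arm([
  {"fingers": 10, "translation": [0, 0, -0.1], "turn": -0.08},
])

```text
t: 11.8
eef_pos: [0.5717, 0.0668, 0.1437]
tool_rot: [-0.0, 0.888, 0.46, 0.0]
contact_force: [-0.2, 2.5, 4.2]
gripper_width: 0.174
```

```bash
python3 r.py
```

```text
t 11.8 yaw 0.957 turned 0.679 Mz 0.116 jt7 0.6257 F [-0.2  2.5  4.2] z [0.5717 0.0668 0.1437] g 14.9
```

Call:
move_arm([
  {"fingers": 10, "translation": [0, 0, -0.1], "turn": -0.08},
])

```text
t: 11.92
eef_pos: [0.5717, 0.0669, 0.1436]
tool_rot: [-0.0, 0.905, 0.425, 0.0]
contact_force: [-0.8, 2.2, 4.0]
gripper_width: 0.171
```

```bash
python3 r.py
```

```text
t 11.93 yaw 0.877 turned 0.759 Mz 0.156 jt7 0.6184 F [-0.8  2.2  4. ] z [0.5717 0.0669 0.1436] g 14.6
```

Call:
move_arm([
  {"fingers": 10, "translation": [0, 0, -0.1], "turn": -0.08},
])

```text
t: 12.05
eef_pos: [0.5717, 0.0669, 0.1435]
tool_rot: [-0.0, 0.922, 0.388, 0.0]
contact_force: [-0.9, 2.1, 3.5]
gripper_width: 0.174
```

```bash
python3 r.py
```

```text
t 12.05 yaw 0.797 turned 0.839 Mz 0.135 jt7 0.6186 F [-0.9  2.1  3.5] z [0.5717 0.0669 0.1435] g 14.8
```

Call:
move_arm([
  {"fingers": 10, "translation": [0, 0, -0.1], "turn": -0.08},
])

```text
t: 12.18
eef_pos: [0.5718, 0.067, 0.1434]
tool_rot: [-0.0, 0.936, 0.351, 0.001]
contact_force: [-0.4, 2.4, 3.4]
gripper_width: 0.17
```

```bash
python3 r.py
```

```text
t 12.18 yaw 0.717 turned 0.919 Mz 0.141 jt7 0.6188 F [-0.4  2.4  3.4] z [0.5718 0.067  0.1434] g 14.6
```

Call:
move_arm([
  {"fingers": 10, "translation": [0, 0, -0.1], "turn": -0.08},
])

```text
t: 12.3
eef_pos: [0.5718, 0.067, 0.1433]
tool_rot: [-0.0, 0.95, 0.313, 0.001]
contact_force: [-0.6, 2.9, 4.0]
gripper_width: 0.17
```

```bash
python3 r.py
```

```text
t 12.3 yaw 0.637 turned 0.999 Mz 0.156 jt7 0.619 F [-0.6  2.9  4. ] z [0.5718 0.067  0.1433] g 14.5
```

Call:
move_arm([
  {"fingers": 10, "translation": [0, 0, -0.1], "turn": -0.08},
])

```text
t: 12.42
eef_pos: [0.5719, 0.0671, 0.1431]
tool_rot: [-0.0, 0.961, 0.275, 0.001]
contact_force: [-0.1, 3.0, 3.5]
gripper_width: 0.175
```

```bash
python3 r.py
```

```text
t 12.43 yaw 0.557 turned 1.079 Mz 0.164 jt7 0.6191 F [-0.1  3.   3.5] z [0.5719 0.0671 0.1431] g 15.0
```

Call:
move_arm([
  {"fingers": 10, "translation": [0, 0, -0.1], "turn": -0.08},
])

```text
t: 12.55
eef_pos: [0.572, 0.0671, 0.1431]
tool_rot: [-0.0, 0.972, 0.236, 0.001]
contact_force: [0.3, 3.1, 4.0]
gripper_width: 0.172
```

```bash
python3 r.py
```

```text
t 12.55 yaw 0.477 turned 1.159 Mz 0.133 jt7 0.6193 F [0.3 3.1 4. ] z [0.572  0.0671 0.1431] g 14.7
```

Call:
move_arm([
  {"fingers": 10, "translation": [0, 0, -0.1], "turn": -0.08},
])

```text
t: 12.68
eef_pos: [0.572, 0.0671, 0.143]
tool_rot: [-0.0, 0.98, 0.197, 0.001]
contact_force: [-0.1, 3.8, 3.4]
gripper_width: 0.173
```

```bash
python3 r.py
```

```text
t 12.68 yaw 0.397 turned 1.239 Mz 0.105 jt7 0.6194 F [-0.1  3.8  3.4] z [0.572  0.0671 0.143 ] g 14.8
```

Call:
move_arm([
  {"fingers": 10, "translation": [0, 0, -0.1], "turn": -0.08},
])

```text
t: 12.8
eef_pos: [0.5721, 0.0672, 0.1429]
tool_rot: [-0.0, 0.987, 0.158, 0.001]
contact_force: [0.7, 2.5, 2.2]
gripper_width: 0.172
```

```bash
python3 r.py
```

```text
t 12.8 yaw 0.317 turned 1.319 Mz 0.131 jt7 0.6196 F [0.7 2.5 2.2] z [0.5721 0.0672 0.1429] g 14.7
```

Call:
move_arm([
  {"fingers": 10, "translation": [0, 0, -0.1], "turn": -0.08},
])

```text
t: 12.92
eef_pos: [0.5721, 0.0672, 0.1427]
tool_rot: [-0.0, 0.993, 0.118, 0.001]
contact_force: [0.9, 3.0, 2.8]
gripper_width: 0.177
```

```bash
python3 r.py
```

```text
t 12.93 yaw 0.237 turned 1.399 Mz 0.121 jt7 0.6197 F [0.9 3.  2.8] z [0.5721 0.0672 0.1427] g 15.1
```

Call:
move_arm([
  {"fingers": 10, "translation": [0, 0, -0.1], "turn": -0.08},
])

```text
t: 13.05
eef_pos: [0.5722, 0.0672, 0.1427]
tool_rot: [-0.001, 0.997, 0.078, 0.001]
contact_force: [0.6, 3.3, 2.6]
gripper_width: 0.174
```

```bash
python3 r.py
```

```text
t 13.05 yaw 0.157 turned 1.479 Mz 0.154 jt7 0.6198 F [0.6 3.3 2.6] z [0.5722 0.0672 0.1427] g 14.9
```

Call:
move_arm([
  {"fingers": 10, "translation": [0, 0, -0.1], "turn": -0.08},
])

```text
t: 13.18
eef_pos: [0.5723, 0.0672, 0.1426]
tool_rot: [-0.001, 0.999, 0.039, 0.001]
contact_force: [0.6, 3.1, 2.1]
gripper_width: 0.173
```

```bash
python3 r.py
```

```text
t 13.18 yaw 0.077 turned 1.559 Mz 0.111 jt7 0.6198 F [0.6 3.1 2.1] z [0.5723 0.0672 0.1426] g 14.8
```

Call:
move_arm([
  {"fingers": 10, "translation": [0, 0, -0.1], "turn": -0.08},
])

```text
t: 13.3
eef_pos: [0.5723, 0.0672, 0.1424]
tool_rot: [-0.001, 1.0, -0.001, 0.001]
contact_force: [2.1, 2.4, 3.1]
gripper_width: 0.169
```

```bash
python3 r.py
```

```text
t 13.3 yaw -0.003 turned 1.639 Mz 0.138 jt7 0.6198 F [2.1 2.4 3.1] z [0.5723 0.0672 0.1424] g 14.4
```

Call:
move_arm([
  {"fingers": 10, "translation": [0, 0, -0.1], "turn": -0.08},
])

```text
t: 13.42
eef_pos: [0.5724, 0.0672, 0.1424]
tool_rot: [-0.001, 0.999, -0.041, 0.001]
contact_force: [3.1, 3.1, 1.6]
gripper_width: 0.173
```

```bash
python3 r.py
```

```text
t 13.43 yaw -0.083 turned 1.719 Mz 0.153 jt7 0.6199 F [3.1 3.1 1.6] z [0.5724 0.0672 0.1424] g 14.8
```

Call:
move_arm([
  {"fingers": 10, "translation": [0, 0, -0.1], "turn": -0.08},
])

```text
t: 13.55
eef_pos: [0.5725, 0.0672, 0.1423]
tool_rot: [-0.001, 0.997, -0.081, 0.001]
contact_force: [2.2, 2.8, 1.2]
gripper_width: 0.175
```

```bash
python3 r.py
```

```text
t 13.55 yaw -0.163 turned 1.799 Mz 0.192 jt7 0.6194 F [2.2 2.8 1.2] z [0.5725 0.0672 0.1423] g 14.9
```

Call:
move_arm([
  {"fingers": 10, "translation": [0, 0, -0.1], "turn": -0.08},
])

```text
t: 13.68
eef_pos: [0.5726, 0.0672, 0.1422]
tool_rot: [-0.001, 0.993, -0.121, 0.001]
contact_force: [2.8, 2.7, 1.5]
gripper_width: 0.179
```

```bash
python3 r.py
```

```text
t 13.68 yaw -0.243 turned 1.879 Mz 0.201 jt7 0.6162 F [2.8 2.7 1.5] z [0.5726 0.0672 0.1422] g 15.3
```

Call:
move_arm([
  {"fingers": 10, "translation": [0, 0, -0.1], "turn": -0.08},
])

```text
t: 13.8
eef_pos: [0.5726, 0.0672, 0.1421]
tool_rot: [-0.001, 0.987, -0.161, 0.001]
contact_force: [2.7, 2.7, 1.3]
gripper_width: 0.175
```

```bash
python3 r.py
```

```text
t 13.8 yaw -0.323 turned 1.959 Mz 0.193 jt7 0.6108 F [2.7 2.7 1.3] z [0.5726 0.0672 0.1421] g 14.9
```

The resistance stepped up from about 0.14 to 0.19–0.20 N m at about 1.76 rad, which is inside the expected touch range. I'll continue the quarter turn and keep logging.

Call:
move_arm([
  {"fingers": 10, "translation": [0, 0, -0.1], "turn": -0.08},
])

```text
t: 13.92
eef_pos: [0.5727, 0.0671, 0.142]
tool_rot: [-0.001, 0.98, -0.2, 0.001]
contact_force: [3.5, 3.0, 1.5]
gripper_width: 0.169
```

```bash
python3 r.py
```

```text
t 13.93 yaw -0.403 turned 2.039 Mz 0.192 jt7 0.6039 F [3.5 3.  1.5] z [0.5727 0.0671 0.142 ] g 14.5
```

Call:
move_arm([
  {"fingers": 10, "translation": [0, 0, -0.1], "turn": -0.08},
])

```text
t: 14.05
eef_pos: [0.5728, 0.0671, 0.1419]
tool_rot: [-0.001, 0.971, -0.239, 0.001]
contact_force: [1.7, 3.0, 2.4]
gripper_width: 0.174
```

```bash
python3 r.py
```

```text
t 14.05 yaw -0.483 turned 2.119 Mz 0.165 jt7 0.5957 F [1.7 3.  2.4] z [0.5728 0.0671 0.1419] g 14.9
```

Call:
move_arm([
  {"fingers": 10, "translation": [0, 0, -0.1], "turn": -0.08},
])

```text
t: 14.18
eef_pos: [0.5729, 0.0671, 0.1419]
tool_rot: [-0.001, 0.961, -0.278, 0.001]
contact_force: [4.1, 3.0, 1.0]
gripper_width: 0.173
```

```bash
python3 r.py
```

```text
t 14.18 yaw -0.563 turned 2.199 Mz 0.17 jt7 0.5861 F [4.1 3.  1. ] z [0.5729 0.0671 0.1419] g 14.8
```

Call:
move_arm([
  {"fingers": 10, "translation": [0, 0, -0.1], "turn": -0.08},
])

```text
t: 14.3
eef_pos: [0.5729, 0.067, 0.1418]
tool_rot: [-0.001, 0.949, -0.316, 0.001]
contact_force: [2.7, 2.6, 1.4]
gripper_width: 0.167
```

```bash
python3 r.py
```

```text
t 14.3 yaw -0.643 turned 2.279 Mz 0.232 jt7 0.5751 F [2.7 2.6 1.4] z [0.5729 0.067  0.1418] g 14.2
```

Call:
move_arm([
  {"fingers": 10, "translation": [0, 0, -0.1], "turn": -0.08},
])

```text
t: 14.42
eef_pos: [0.573, 0.067, 0.1417]
tool_rot: [-0.001, 0.935, -0.354, 0.001]
contact_force: [3.0, 1.7, 2.0]
gripper_width: 0.171
```

```bash
python3 r.py
```

```text
t 14.43 yaw -0.723 turned 2.359 Mz 0.176 jt7 0.5636 F [3.  1.7 2. ] z [0.573  0.067  0.1417] g 14.6
```

Call:
move_arm([
  {"fingers": 10, "translation": [0, 0, -0.1], "turn": -0.08},
])

```text
t: 14.55
eef_pos: [0.573, 0.0669, 0.1416]
tool_rot: [-0.001, 0.921, -0.391, 0.001]
contact_force: [3.2, 1.6, 1.7]
gripper_width: 0.172
```

```bash
python3 r.py
```

```text
t 14.55 yaw -0.803 turned 2.439 Mz 0.217 jt7 0.5508 F [3.2 1.6 1.7] z [0.573  0.0669 0.1416] g 14.7
```

Call:
move_arm([
  {"fingers": 10, "translation": [0, 0, -0.1], "turn": -0.08},
])

```text
t: 14.68
eef_pos: [0.5731, 0.0669, 0.1415]
tool_rot: [-0.001, 0.904, -0.427, 0.001]
contact_force: [2.8, 1.1, 0.7]
gripper_width: 0.174
```

```bash
python3 r.py
```

```text
t 14.68 yaw -0.883 turned 2.519 Mz 0.18 jt7 0.5434 F [2.8 1.1 0.7] z [0.5731 0.0669 0.1415] g 14.8
```

Call:
move_arm([
  {"fingers": 10, "translation": [0, 0, -0.1], "turn": -0.08},
])

```text
t: 14.8
eef_pos: [0.5731, 0.0668, 0.1414]
tool_rot: [-0.001, 0.886, -0.463, 0.001]
contact_force: [4.5, 1.8, 0.9]
gripper_width: 0.176
```

```bash
python3 r.py
```

```text
t 14.8 yaw -0.963 turned 2.599 Mz 0.264 jt7 0.5417 F [4.5 1.8 0.9] z [0.5731 0.0668 0.1414] g 15.0
```

Call:
move_arm([
  {"fingers": 10, "translation": [0, 0, -0.1], "turn": -0.08},
])

```text
t: 14.92
eef_pos: [0.5732, 0.0668, 0.1414]
tool_rot: [-0.001, 0.867, -0.498, 0.001]
contact_force: [3.7, 0.9, 1.7]
gripper_width: 0.17
```

```bash
python3 r.py
```

```text
t 14.93 yaw -1.043 turned 2.679 Mz 0.229 jt7 0.5396 F [3.7 0.9 1.7] z [0.5732 0.0668 0.1414] g 14.5
```

Call:
move_arm([
  {"fingers": 10, "translation": [0, 0, -0.1], "turn": -0.08},
])

```text
t: 15.05
eef_pos: [0.5732, 0.0667, 0.1412]
tool_rot: [-0.001, 0.846, -0.532, 0.001]
contact_force: [5.0, 1.3, 1.6]
gripper_width: 0.172
```

```bash
python3 r.py
```

```text
t 15.05 yaw -1.123 turned 2.759 Mz 0.185 jt7 0.5373 F [5.  1.3 1.6] z [0.5732 0.0667 0.1412] g 14.7
```

Call:
move_arm([
  {"fingers": 10, "translation": [0, 0, -0.1], "turn": -0.08},
])

```text
t: 15.18
eef_pos: [0.5732, 0.0666, 0.1411]
tool_rot: [-0.001, 0.824, -0.566, 0.001]
contact_force: [4.5, 0.8, 1.4]
gripper_width: 0.175
```

```bash
python3 r.py
```

```text
t 15.18 yaw -1.203 turned 2.839 Mz 0.199 jt7 0.5349 F [4.5 0.8 1.4] z [0.5732 0.0666 0.1411] g 15.0
```

Call:
move_arm([
  {"fingers": 10, "translation": [0, 0, -0.1], "turn": -0.08},
])

```text
t: 15.3
eef_pos: [0.5732, 0.0665, 0.1411]
tool_rot: [-0.001, 0.801, -0.598, 0.001]
contact_force: [3.9, 2.1, 1.2]
gripper_width: 0.171
```

```bash
python3 r.py
```

```text
t 15.3 yaw -1.283 turned 2.919 Mz 0.194 jt7 0.5327 F [3.9 2.1 1.2] z [0.5732 0.0665 0.1411] g 14.6
```

Run:
```python
import numpy as np
M=[.116,.156,.135,.141,.156,.164,.133,.105,.131,.121,.154,.111,.138,.153,.192,.201,.193,.192,.165,.170,.232,.176,.217,.18,.264,.229,.185,.199,.194]
x=.679+.08*np.arange(len(M));M=np.array(M);print(x[-1])
T=np.arange(1.2,2.1,.02)
for w in(.05,.2,.4,.6):
  for A in(.17,.19,.21):
    S=[]
    for t in T:
        m=np.where(x<t,.14,np.minimum(.14+(A-.14)*(x-t)/w,A)+np.maximum(0,x-t-w)*.0255)
        S.append(((M-m)**2).sum())
    S=np.array(S);i=S.argmin();L=np.exp(-(S-S.min())/2/.02**2);L/=L.sum();mu=(L*T).sum();print(w,A,"t0",T[i].round(2),"sse",S[i].round(5),"mean",mu.round(2),"sd",np.sqrt((L*(T-mu)**2).sum()).round(2))
```

```text
2.9190000000000005
0.05 0.17 t0 1.64 sse 0.01626 mean 1.64 sd 0.07
0.05 0.19 t0 1.74 sse 0.0143 mean 1.73 sd 0.04
0.05 0.21 t0 1.76 sse 0.02275 mean 1.77 sd 0.04
0.2 0.17 t0 1.56 sse 0.01696 mean 1.54 sd 0.08
0.2 0.19 t0 1.64 sse 0.01414 mean 1.65 sd 0.05
0.2 0.21 t0 1.7 sse 0.0213 mean 1.71 sd 0.05
0.4 0.17 t0 1.4 sse 0.01831 mean 1.39 sd 0.08
0.4 0.19 t0 1.56 sse 0.01464 mean 1.55 sd 0.06
0.4 0.21 t0 1.66 sse 0.0196 mean 1.66 sd 0.07
0.6 0.17 t0 1.24 sse 0.01965 mean 1.28 sd 0.06
0.6 0.19 t0 1.44 sse 0.01563 mean 1.46 sd 0.08
0.6 0.21 t0 1.64 sse 0.01768 mean 1.63 sd 0.07
```

Call:
move_arm([
  {"fingers": 10, "translation": [0, 0, -0.1], "turn": -0.09},
  {"fingers": 10, "translation": [0, 0, -0.1], "turn": -0.09},
  {"fingers": 10, "translation": [0, 0, -0.1], "turn": -0.09},
  {"fingers": 10, "translation": [0, 0, -0.1], "turn": -0.08},
  {"fingers": 10, "translation": [0, 0, 0], "turn": 0},
])

```text
t: 15.92
eef_pos: [0.5733, 0.0662, 0.1407]
tool_rot: [0.001, -0.685, 0.728, -0.001]
contact_force: [5.6, 0.7, 0.1]
gripper_width: 0.175
```

```bash
python3 r.py
python3 - <<'E'
from h import *
a=read_camera("scene");a=a[180:310,270:420];cv2.imwrite(f"pics/s6.png",cv2.resize(a,None,fx=4.5,fy=4.5,interpolation=cv2.INTER_CUBIC))
E
```

```text
t 15.93 yaw -1.632 turned 3.268 Mz -0.021 jt7 -0.2679 F [5.6 0.7 0.1] z [0.5733 0.0662 0.1407] g 14.9
```

View pics/s6.png

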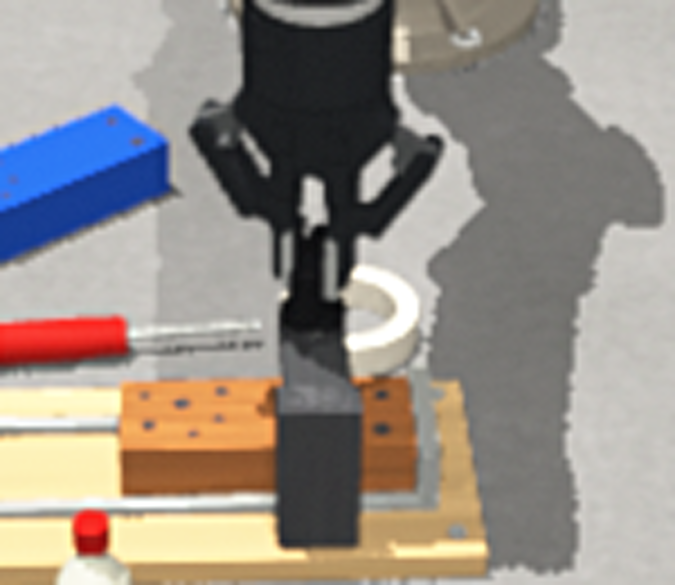

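The knob is turned 3.27 rad in total, about 1.55 rad past the bite. The block is still against the stop, at about (417,460) in the zoomed scene view. Now I'll release and lift away.

Call:
move_arm([
  {"fingers": 25, "translation": [0, 0, 0], "turn": 0},
  {"fingers": 45, "translation": [0, 0, 0], "turn": 0},
  {"fingers": 50, "translation": [0, 0, 0], "turn": 0},
  {"fingers": 50, "translation": [0, 0, 10], "turn": 0},
  {"fingers": 50, "translation": [0, 0, 25], "turn": 0},
  {"fingers": 50, "translation": [0, 0, 40], "turn": 0},
  {"fingers": 50, "translation": [0, 0, 40], "turn": 0},
  {"fingers": 50, "translation": [-40, -40, 20], "turn": 0},
  {"fingers": 50, "translation": [-40, -40, 0], "turn": 0},
  {"fingers": 50, "translation": [0, -50, 0], "turn": 0},
])

```text
t: 17.23
eef_pos: [0.4891, -0.0641, 0.2765]
tool_rot: [0.0, -0.685, 0.728, -0.0]
contact_force: [1.9, -0.5, -0.3]
gripper_width: 0.586
```

Call:
move_arm([
  {"fingers": 50, "translation": [0, -55, 0], "turn": 0},
  {"fingers": 50, "translation": [0, -55, 0], "turn": 0},
  {"fingers": 50, "translation": [0, -55, 0], "turn": 0},
  {"fingers": 50, "translation": [0, -55, 0], "turn": 0},
  {"fingers": 50, "translation": [0, 0, 0], "turn": 0},
])

```text
t: 17.85
eef_pos: [0.4899, -0.2889, 0.276]
tool_rot: [-0.001, -0.682, 0.732, -0.001]
contact_force: [1.4, 0.6, 0.3]
gripper_width: 0.589
```

Run:
```python
from h import *
st()
for c,n in(("scene","s7"),("top","t7")):
    a=read_camera(c);cv2.imwrite(f"pics/{n}f.png",a);a=a[170:310,230:420];cv2.imwrite(f"pics/{n}.png",cv2.resize(a,None,fx=4,fy=4,interpolation=cv2.INTER_CUBIC))
```

```text
t 17.85 pos [ 0.4899 -0.2889  0.276 ] yaw -1.642 q [ 0.26  0.26  0.2   1.77 -0.05  1.11 -1.17] F [1.38 0.62 0.26] M [0.058 0.031 0.038] g 50.3
```

View pics/s7.png

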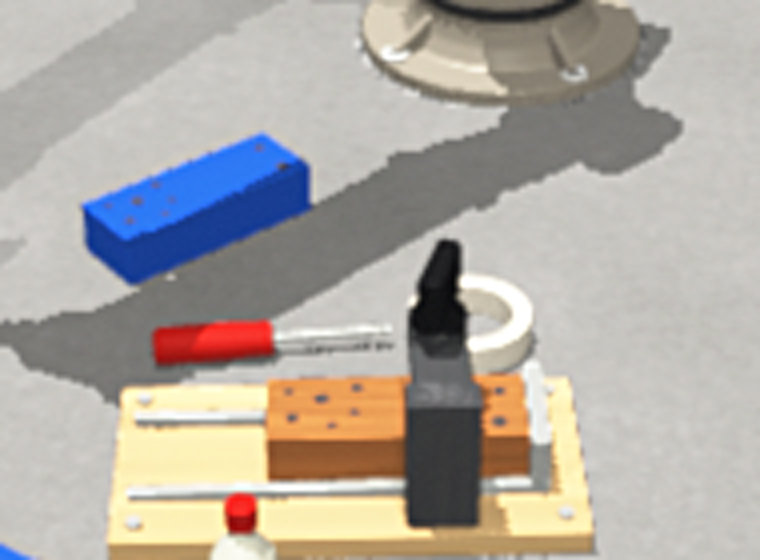

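View pics/t7.png

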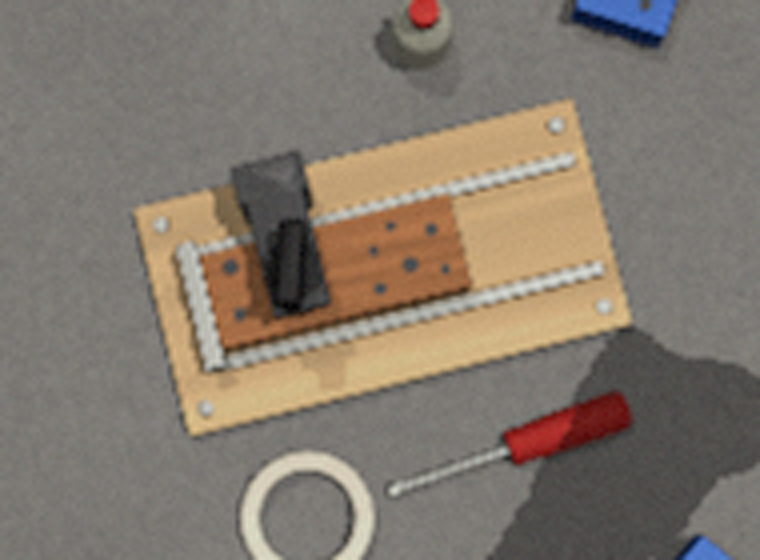

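The bar now sits about 0.13 rad clockwise of its starting line, which fits π + 0.13 rad turned. The block is against the stop and the bystanders haven't moved, so I'm handing in.

```bash
python3 -c "
from station import *
print(hand_in())"
```

```text
the job is handed in; nothing more can be done
None
```

The job is handed in, at about 18 s of the 64 s allowed. The block is home and clamped, and the arm is clear of everything.

- **Block:** I pushed it along the bed with closed fingers until the tool stalled at about 9 N. Both final views show no gap at the stop.
- **Clamp:** I gripped the bar knob and turned it clockwise. The torque rose from about 0.14 to about 0.19 N m at roughly 1.65–1.75 rad. I stopped at 3.27 rad in total, then let go and lifted away. The bar's final angle in the picture fits that turn.
- **Bystanders:** The glue, tape, screwdriver and blue blocks around the jig look unmoved. I did not check the things farther out in the last pictures, but the arm stayed well above them on the way.

**Less certain points:**
- **Bite angle:** The torque readings scatter by about 0.02 N m, so the bite angle is good to roughly ±0.1 rad. The further turn was therefore about 1.5–1.6 rad, against 1.57 for an exact quarter turn. That assumes the resistance rises quickly at the touch. If it rises slowly, over about 0.6 rad, the touch could have been a little earlier and the further turn slightly more than a quarter.
- **Joint torque:** I also watched the wrist joint's own torque, but it did not track the knob's resistance, so I did not use it.
- **Clamp position:** The clamp column measured about 10 mm farther along the base than the listed y = +45 mm. The origin is probably not at the base's centre, so I worked from the measured knob position.

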